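# Weigh two plug castings and seat the sound one in the nest

### The job

One of the two look-alike cast plugs hides a void: stand them upright on opposite pans of the balance, one on each, let go and let the beam come to rest to see which is heavier. Leave the lighter one standing on its pan, and push the heavier one foot-first down into the bore of the blue nest until it bottoms on the stop hidden inside; bed it there with a steady push of about 15 N for a second, then let go. Be gentle with the pans (under 20 N) and the nest (under 25 N).

Things in the scene. Friction and masses are not known exactly. Their poses are not given: they have to be found in the camera images.
- plug_a: cast metal plug blank, plain upright cylinder 36 mm in diameter and 66 mm tall with chamfered ends (2.5 mm at the foot), one of two that look alike; grasp it across its diameter. One is sound, about 0.44 kg, the other hides a void, about 0.30 kg; only weighing tells which. Origin: centre of its foot (underside), z up its axis
- plug_b: cast metal plug blank, plain upright cylinder 36 mm in diameter and 66 mm tall with chamfered ends (2.5 mm at the foot), one of two that look alike; grasp it across its diameter. One is sound, about 0.44 kg, the other hides a void, about 0.30 kg; only weighing tells which. Origin: centre of its foot (underside), z up its axis
- balance: equal-arm counter balance, fixed to the bench, green base 100 x 170 mm (x, y); red needle and white scale plate on its -x side. Origin: centre of its underside; its y axis runs along the beam towards the left pan, z up. The beam axis lies along x, 66 mm up; pan centres 100 mm either side of it along y. The bench grinder in front is about 0.24 m high: pass over it
- beam (a joint): tip of the balance beam, rad: 0 level, positive when the left (+y) pan is up and the right pan down, -0.10 to 0.10 (stops). A weak spring levels it when empty; damped; with both plugs on it tips fully to the heavier side within about 3 s
- pan_left: left (balance +y) pan of the balance with its stem: round steel plate, 96 mm across, with a rim standing 4.5 mm above its floor (clear floor 92 mm across). Origin: where the stem pivots on the beam's end, 36 mm below the pan's floor; z up. It stays level and rises or sinks at most 10 mm as the beam tips. Delicate: any force on it must stay under 20 N
- pan_right: right (balance -y) pan of the balance with its stem: round steel plate, 96 mm across, with a rim standing 4.5 mm above its floor (clear floor 92 mm across). Origin: where the stem pivots on the beam's end, 36 mm below the pan's floor; z up. It stays level and rises or sinks at most 10 mm as the beam tips. Delicate: any force on it must stay under 20 N
- pan_left_floor (a point): centre of the left pan's floor, the surface a plug stands on, 102 mm above the bench when the beam is level; z up
- pan_right_floor (a point): centre of the right pan's floor, the surface a plug stands on, 102 mm above the bench when the beam is level; z up
- nest: blue nest block 86 x 86 mm, 55 mm tall, on a steel foot plate 120 x 86 x 8 mm, fixed to the bench. Upright round bore of 38 mm diameter in its middle, mouth chamfered 2 mm. Four spring-loaded balls 10 mm below the mouth stand 1.5 mm into the plug's path and drag on it with 3 to 9 N in all, so it does not sink home by itself. Origin: centre of the underside
- nest_mouth (a point): centre of the bore's mouth at the top face of the nest, 55 mm above the bench; z up, the bore runs down. The stop inside is set differently each time, 15 to 31 mm below the mouth, and is not measured: it is felt. Its elastic face gives 1 mm per 10 N. Drag of the balls comes on top of the push on the stop
- stop_holder: holder of the depth stop, sunk in the bore of the nest and carrying the stop with its orange elastic face. Origin: centre of the nest's underside, so it does not tell how high the stop is set

How it is judged (in metres and radians):
On the way, in this order (a step that is already met when the one before it is completed fails the run):
1. both plugs stand released on opposite pans, one on each, and the beam has come to rest tipped to the heavier one (((horizontal distance between plug_a and pan_left_floor below 0.034 m and z of plug_a in the frame of pan_left_floor between -0.004 and 0.004 m and angle between each of plug_a, plug_b's own z axis and vertical below 0.08 rad and horizontal distance between plug_b and pan_right_floor below 0.034 m and z of plug_b in the frame of pan_right_floor between -0.004 and 0.004 m) or (horizontal distance between plug_a and pan_right_floor below 0.034 m and z of plug_a in the frame of pan_right_floor between -0.004 and 0.004 m and angle between each of plug_a, plug_b's own z axis and vertical below 0.08 rad and horizontal distance between plug_b and pan_left_floor below 0.034 m and z of plug_b in the frame of pan_left_floor between -0.004 and 0.004 m)) and (value of joint beam below -0.06 rad or value of joint beam above 0.06 rad) and velocity of joint beam between -0.03 and 0.03 rad/s and contact force between the fingers and anything else below 0.3 N), for 0.5 s.
2. a plug, the heavier one, is bedded on the stop in the nest's bore with a steady push, the stop itself feeling 6 to 25 N for half a second (((horizontal distance between plug_a and nest_mouth below 0.003 m and z of plug_a in the frame of nest_mouth below -0.013 m and angle between plug_a's own z axis and vertical below 0.07 rad and contact force between plug_a and stop_holder above 6 N) or (horizontal distance between plug_b and nest_mouth below 0.003 m and z of plug_b in the frame of nest_mouth below -0.013 m and angle between plug_b's own z axis and vertical below 0.07 rad and contact force between plug_b and stop_holder above 6 N))), for 0.5 s.
At the end, for the whole second after the job is handed in: The heavier plug stands in the nest bore (within 3 mm of its centre, upright, foot at least 13 mm below the mouth), after bedding on the stop at 6 N or more for 0.5 s; the lighter one (under 3.6 N) stands upright on a pan, within 34 mm of its centre; both released and at rest (linear speed of each of plug_a, plug_b below 0.02 m/s and ((horizontal distance between plug_a and nest_mouth below 0.003 m and z of plug_a in the frame of nest_mouth below -0.013 m and angle between plug_a's own z axis and vertical below 0.07 rad and ((horizontal distance between plug_b and pan_left_floor below 0.034 m and z of plug_b in the frame of pan_left_floor between -0.004 and 0.004 m and angle between plug_b's own z axis and vertical below 0.08 rad and contact force between pan_left and anything else below 3.6 N) or (horizontal distance between plug_b and pan_right_floor below 0.034 m and z of plug_b in the frame of pan_right_floor between -0.004 and 0.004 m and angle between plug_b's own z axis and vertical below 0.08 rad and contact force between pan_right and anything else below 3.6 N))) or (horizontal distance between plug_b and nest_mouth below 0.003 m and z of plug_b in the frame of nest_mouth below -0.013 m and angle between plug_b's own z axis and vertical below 0.07 rad and ((horizontal distance between plug_a and pan_left_floor below 0.034 m and z of plug_a in the frame of pan_left_floor between -0.004 and 0.004 m and angle between plug_a's own z axis and vertical below 0.08 rad and contact force between pan_left and anything else below 3.6 N) or (horizontal distance between plug_a and pan_right_floor below 0.034 m and z of plug_a in the frame of pan_right_floor between -0.004 and 0.004 m and angle between plug_a's own z axis and vertical below 0.08 rad and contact force between pan_right and anything else below 3.6 N))))); the robot touches nothing.
It fails at once if the left pan is loaded with more than 20 N (contact force between pan_left and anything else above 20 N).
It fails at once if the right pan is loaded with more than 20 N (contact force between pan_right and anything else above 20 N).
It fails at once if the nest is loaded with more than 25 N (contact force between nest and anything else above 25 N).
It fails at once if the stop in the nest is loaded with more than 25 N (contact force between stop_holder and anything else above 25 N).
It also fails if it takes over 72 s, if anything falls off the work surface, if the arm or the gripper's body presses on something with over 40 N, if the wrist force passes 120 N, or if a joint passes its speed limit or range.

### The arm

A 6-joint arm with a two-finger parallel gripper is mounted at the origin on a cart in front of the work surface, level with it; the furniture and walls round the work are solid. World frame = base frame: x ahead of the robot, y to its left, z up, the work surface at z = 0. Lengths are in mm, angles in rad, forces in N, time in s.
With the tool pointing down it reaches from about 300 to 875 mm from the base axis. Payload 6.4 kg.
Tool frame: the origin (TCP) lies midway between the tips of the shut fingers; the grasp point (between the pads) lies 19 mm behind it (bot.tcp_to_grasp is the z of the grasp point in the tool frame, in mm); z points along the fingers, y is the direction in which the jaws open and shut (so a half turn about z gives the same grasp; the last joint's range is limited). The gripper opens to 85 mm and grips with 20 to 120 N. Pads are 22 mm wide; open, the fingers measure 114 mm over their backs; the gripper's body (76 mm by 85 mm) begins 54 mm behind the grasp point. The pads swing forward as they close: fully open they stand 13 mm farther back than shut.
Start: joints at [0.947, 0.181, 1.607, -0, 1.354, -0.206], TCP at [233.297, 525.56, 231.288] pointing down, gripper open.
Joint ranges: [-2.99, 2.99], [-0.89, 2.07], [0.3, 2.58], [-1.14, 4.28], [0, 2.63], [-3.12, 3.12]. Speed limits (rad/s): [2.57, 2.57, 3.01, 3.14, 3.14, 3.14].

### API

Orientations are given as a unit quaternion [x, y, z, w].
In Python, from bench import bot gives the robot as it stands.
- The arm moves only by the tool step_arm, never from a script. Its argument "commands" is a list of rows, each an object of numbers: "wx", "wy", "wz": the turn, a rotation vector about the tool's x, y, z in rad; "dx", "dy", "dz": the shift along the tool's x, y, z in mm; "gripper": the gripper's target within -1 to 1 (shut at 1, half-way at 0, fully open at -1). In form: [{"wx": .., "wy": .., "wz": .., "dx": .., "dy": .., "dz": .., "gripper": ..}, ...]. A call has 1 to 12 rows; each row is the pose to reach, as a shift and turn from the pose commanded when the call began, along the tool's axes at that moment; what a row does not reach only later rows make up. A row lasts 1/12 s, in which the tool goes at most 41.7 mm and 7.16 degrees, less where a joint would pass 70% of its speed; a pose out of reach is approached as far as the arm can. A call with a gripper value outside its range is refused whole. The fingers move at their own pace and stop on an object; "force" is the grip in N (left out, the last holds). Time passes only in rows, so rows that repeat a pose let the fingers close. It gives the time, the measured TCP pose, the force and the opening at its end, in the units of the state.
- bot.get_state(): the state, without advancing time (a new reading comes with each control period).
- bot.get_image(name): name is "side" or "top"; returns the picture (480x640x3 uint8, red, green, blue); there is no depth.
- bot.calibration(name): a dict with "fovy" (degrees; the focal length in pixels is half the picture's height over the tangent of half this angle, whatever the lens; pixels are square), "cx", "cy" (the principal point, pixels), "R" (3x3) and "t" (3): a world point X has camera coordinates R X + t. Camera axes: x right, y down, z forward; pixel columns grow to the right and rows downward; lengths in mm; the calibration is good to about 2 mm. A picture is of the moment at which its call begins. calibration takes no time and is no camera call.
- bot.close_job(): hands the job in, once; it reports no verdict.
The state is a dict: "time_s": time; "q": joint angles; "dq": joint speeds; "joint_torque": joint torques, N m; "tool_pos": TCP position; "eef_rot": TCP orientation; "force": force on the tool from outside, world axes, zero at the start; "wrist_torque": the same for the moment, N m; "grip_width": finger opening in mm.
Only numpy, scipy, OpenCV 4.12 (cv2) and the standard library are available. Lean on these libraries where they do the work, as an engineer would, in place of code of your own. Each camera call takes 0.05 s, during which the arm holds its last target. There are 200 camera calls.

## Working session

There is one attempt and no reset: what is moved stays moved. The work goes in short steps, Python scripts to look and compute and a tool call to move; the robot and the scene stay as the last step left them, time stands still between calls to the robot, and variables do not carry over. Pictures are saved under pics/ and viewed, about 8 in all and at most 12, crops included, and the job is handed in when it is done.

Besides the shell and the picture viewer there is one more tool, called after ">>>" as a command line: name --argument value ..., lists and objects as JSON in quotes. step_arm: Moves the arm, as the interface text tells. Its arguments: {"type":"object","properties":{"commands":{"type":"array"},"force":{"type":"number"}},"required":["commands"]}

```bash
mkdir -p pics
python3 - <<'E'
from bench import bot
import cv2
for n in("side","top"):
    c=bot.calibration(n); print(n,{k:(v.tolist() if hasattr(v,'tolist') else v) for k,v in c.items()})
    cv2.imwrite(f"pics/{n}0.png",bot.get_image(n)[:,:,::-1])
print(bot.get_state(),bot.tcp_to_grasp)
E
```

```text
side {'fovy': 55.82447574921109, 'cx': 312.7138612963448, 'cy': 233.57700654265895, 'R': [[-0.10771015704596626, -0.9941685990685446, -0.005226728921728049], [-0.8710176873864575, 0.09689970599096477, -0.48160007811337835], [0.4792981434650888, -0.047320646708942045, -0.8763755165829128]], 't': [92.76467032274095, 490.6220507459867, 700.2263531251167]}
top {'fovy': 53.03637039115583, 'cx': 327.05264584947065, 'cy': 232.61440770878593, 'R': [[-0.011638080644436008, -0.9998663276475336, 0.011483985177121823], [-0.9927325897325965, 0.010177817326486819, -0.11991003843415758], [0.11977712787392292, -0.012796049042709074, -0.9927183390907869]], 't': [29.52917623287674, 528.7355218829276, 927.0232518122662]}
{'time_s': 0.1, 'q': array([ 9.46700463e-01,  1.81506362e-01,  1.60790036e+00, -1.30775863e-05,
        1.35384382e+00, -2.06272850e-01]), 'dq': array([-0.00234091, -0.00145906, -0.00343654, -0.00083783,  0.00106065,
        0.00111979]), 'joint_torque': array([ 7.86772907e-04, -4.45871472e+01, -3.52242029e+01, -2.19218978e-04,
        4.08667984e-03, -2.46593248e-05]), 'tool_pos': array([232.98770317, 525.12412724, 230.45568846]), 'eef_rot': array([ 2.07393743e-01,  9.78257199e-01, -7.61092425e-04, -3.28519200e-04]), 'force': array([-0.14736121,  0.53117665, -0.41790391]), 'wrist_torque': array([-0.00991652,  0.04835518, -0.02296811]), 'grip_width': 85.31824460130687} -18.700000000000003
```

View pics/side0.png

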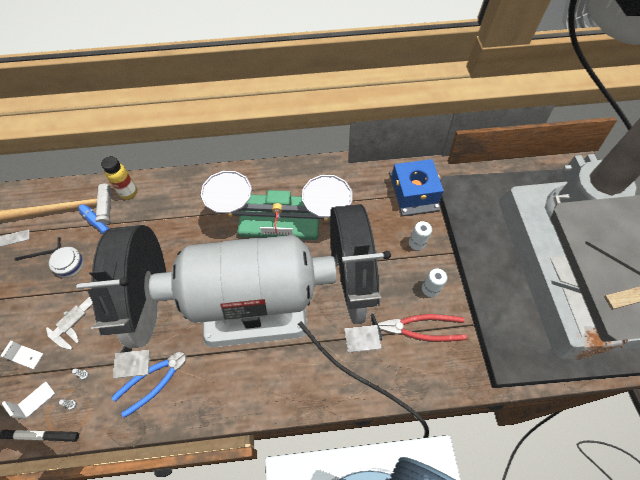

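View pics/top0.png

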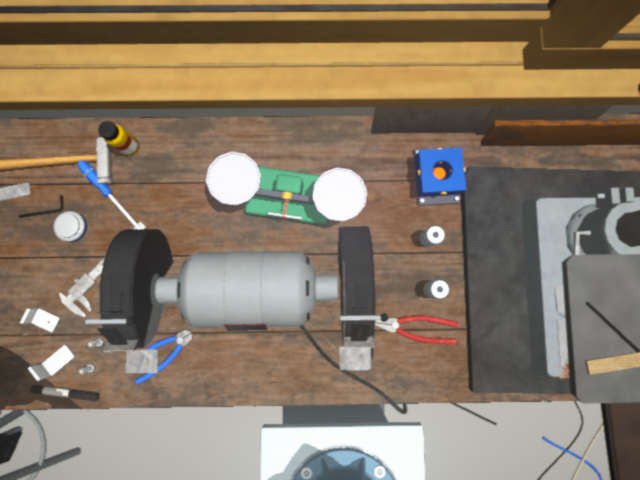

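Side: pans at (226,193), (327,195), nest about (417,178), plugs at (421,232) and (435,280). Top: pans (233,178), (340,194), nest bore (440,173), plugs (432,236), (437,289). Next I'll enlarge these areas.

Run:
```python
import cv2,numpy as np
s=cv2.imread("pics/side0.png");t=cv2.imread("pics/top0.png")
def c(im,x,y,w,h,k): return cv2.resize(im[y:y+h,x:x+w],None,fx=k,fy=k,interpolation=cv2.INTER_CUBIC)
# plugs/nest crops 100x150 x4 =400x600
cv2.imwrite("pics/c1.png",np.hstack([c(s,375,150,100,150,4),c(t,385,145,100,150,4)]))
cv2.imwrite("pics/c2.png",np.vstack([c(s,190,160,180,70,4),c(t,195,145,180,80,4)]))
```

```text
(no output)
```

View pics/c1.png

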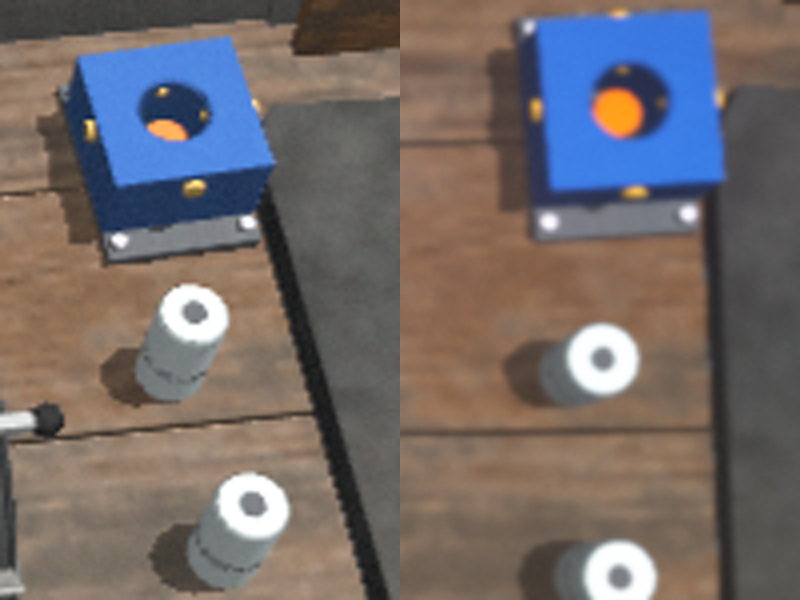

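View pics/c2.png

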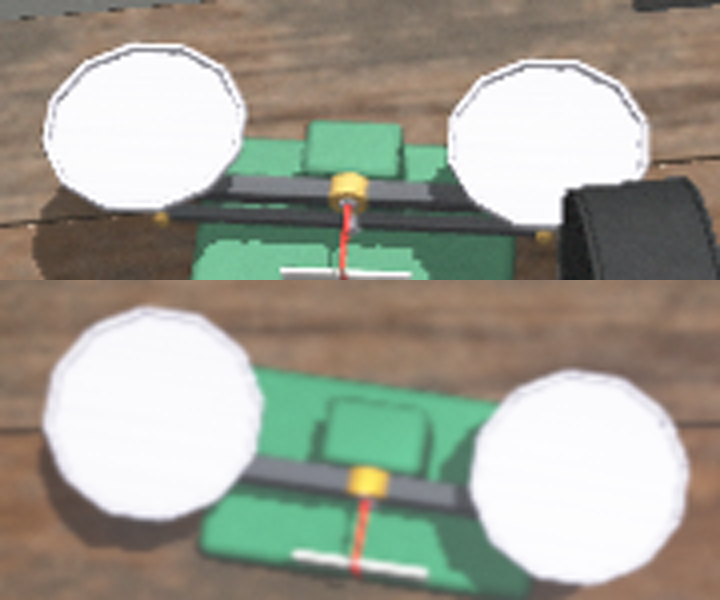

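The crops show the plug tops, bore mouth and pan rims clearly. I'll triangulate them from the two views.

```bash
cat > h.py <<'E'
from bench import bot
import numpy as np
from scipy.optimize import least_squares
def proj(n,X):
    c=bot.calibration(n);f=240/np.tan(np.radians(c["fovy"])/2)
    p=np.array(c["R"])@X+np.array(c["t"]);return np.array([c["cx"]+f*p[0]/p[2],c["cy"]+f*p[1]/p[2]])
def tri(s,t):
    r=least_squares(lambda X:np.r_[proj("side",X)-s,proj("top",X)-t],[500,0,50]);return r.x.round(1),r.fun.round(2)
def ray(n,uv,z):
    return least_squares(lambda a:proj(n,np.r_[a,z])-uv,[500,0]).x.round(1)
def mv(target,yaw=None):
    "tool-frame shift from current pose to world target"
    from scipy.spatial.transform import Rotation as R
    s=bot.get_state();r=R.from_quat(s["eef_rot"]);return r.inv().apply(np.array(target)-s["tool_pos"]).round(1)
E
python3 - <<'E'
from h import *
def S(x,y,ox,oy): return np.array([x/4+ox-.375,y/4+oy-.375])
D={"plug1":(S(193.5,313.5,375,150),S(202.5,359.5,385,145),66),
"plug2":(S(253,506,375,150),S(219.5,578.5,385,145),66),
"nest":(S(175,111,375,150),S(231,101,385,145),55),
"panL":(S(145,128,190,160),S(153,134,195,145),106.5),
"panR":(S(548,144,190,160),S(579,197.5,195,145),106.5)}
for k,(a,b,z) in D.items(): print(k,*tri(a,b),ray("side",a,z),ray("top",b,z))
E
```

```text
plug1 [ 519.2 -183.9   65.8] [ 0.12 -0.   -0.11 -0.02] [ 519.1 -183.6] [ 519.1 -184.1]
plug2 [ 414.4 -188.2   65.7] [ 0.01 -0.   -0.01 -0.  ] [ 414.2 -188.1] [ 414.3 -188.1]
nest [ 649.4 -206.    53.7] [ 0.09 -0.   -0.08 -0.01] [ 648.5 -205.4] [ 649.  -205.9]
panL [624.8 199.  102. ] [-0.14 -0.01  0.13  0.01] [621.6 198. ] [623.7 198.5]
panR [592.7   0.9 102.5] [ 0.02  0.   -0.02 -0.  ] [590.1   1.3] [591.9   1. ]
```

>>> step_arm --commands '[{"wx": 0, "wy": 0, "wz": 0, "dx": 0, "dy": 0, "dz": -40, "gripper": -0.5}, {"wx": 0, "wy": 0, "wz": 0, "dx": 0, "dy": 0, "dz": -80, "gripper": -0.5}, {"wx": 0, "wy": 0, "wz": -0.1, "dx": -28, "dy": -28, "dz": -80, "gripper": -0.5}, {"wx": 0, "wy": 0, "wz": -0.2, "dx": -56, "dy": -55, "dz": -80, "gripper": -0.5}, {"wx": 0, "wy": 0, "wz": -0.3, "dx": -84, "dy": -82, "dz": -80, "gripper": -0.5}, {"wx": 0, "wy": 0, "wz": -0.418, "dx": -112, "dy": -109, "dz": -80, "gripper": -0.5}, {"wx": 0, "wy": 0, "wz": -0.418, "dx": -140, "dy": -136, "dz": -80, "gripper": -0.5}, {"wx": 0, "wy": 0, "wz": -0.418, "dx": -168, "dy": -163, "dz": -80, "gripper": -0.5}, {"wx": 0, "wy": 0, "wz": -0.418, "dx": -196, "dy": -190, "dz": -80, "gripper": -0.5}, {"wx": 0, "wy": 0, "wz": -0.418, "dx": -224, "dy": -217, "dz": -80, "gripper": -0.5}, {"wx": 0, "wy": 0, "wz": -0.418, "dx": -252, "dy": -244, "dz": -80, "gripper": -0.5}, {"wx": 0, "wy": 0, "wz": -0.418, "dx": -280, "dy": -271, "dz": -80, "gripper": -0.5}]'

```text
time_s: 1.1
tool_pos: [379.2, 162.5, 311.2]
eef_rot: [-0.0, 1.0, 0.0, 0.0]
force: [0.4, 1.5, 0.0]
grip_width: 64.0
```

```bash
python3 -c "
from h import *
print(mv([519,-184,305]),bot.get_state())"
```

```text
[-139.6 -346.6    6.2] {'time_s': 1.1, 'q': array([ 1.15269827e-01, -2.66184700e-01,  1.87718458e+00,  2.04557111e-05,
        1.53045719e+00, -1.45606921e+00]), 'dq': array([-1.14983073, -0.06853197,  0.05262027,  0.00392466,  0.0099329 ,
       -1.13628533]), 'joint_torque': array([  6.14204139, -24.34967816, -36.39333844,  -0.06182993,
         0.31708066,   1.5187072 ]), 'tool_pos': array([379.24785533, 162.50401887, 311.15720568]), 'eef_rot': array([-2.70942877e-04,  9.99999961e-01,  1.79308539e-05,  6.61714716e-05]), 'force': array([0.40607841, 1.50773654, 0.01819648]), 'wrist_torque': array([-0.00581269, -0.0051636 ,  0.01480802]), 'grip_width': 64.00497300158031}
```

>>> step_arm --commands '[{"dx": -14, "dy": -35, "dz": 0, "wx": 0, "wy": 0, "wz": 0, "gripper": -0.5}, {"dx": -28, "dy": -70, "dz": 0, "wx": 0, "wy": 0, "wz": 0, "gripper": -0.5}, {"dx": -42, "dy": -105, "dz": 0, "wx": 0, "wy": 0, "wz": 0, "gripper": -0.5}, {"dx": -56, "dy": -140, "dz": 0, "wx": 0, "wy": 0, "wz": 0, "gripper": -0.5}, {"dx": -70, "dy": -175, "dz": 0, "wx": 0, "wy": 0, "wz": 0, "gripper": -0.5}, {"dx": -84, "dy": -210, "dz": 0, "wx": 0, "wy": 0, "wz": 0, "gripper": -0.5}, {"dx": -98, "dy": -245, "dz": 0, "wx": 0, "wy": 0, "wz": 0, "gripper": -0.5}, {"dx": -112, "dy": -280, "dz": 0, "wx": 0, "wy": 0, "wz": 0, "gripper": -0.5}, {"dx": -126, "dy": -315, "dz": 20, "wx": 0, "wy": 0, "wz": 0, "gripper": -0.5}, {"dx": -140, "dy": -348, "dz": 50, "wx": 0, "wy": 0, "wz": 0, "gripper": -0.5}, {"dx": -140, "dy": -348, "dz": 90, "wx": 0, "wy": 0, "wz": 0, "gripper": -0.5}, {"dx": -140, "dy": -348, "dz": 120, "wx": 0, "wy": 0, "wz": 0, "gripper": -0.5}]'

```text
time_s: 2.1
tool_pos: [519.1, -185.8, 188.6]
eef_rot: [0.001, 1.0, 0.0, -0.0]
force: [-0.7, 0.7, -1.6]
grip_width: 64.1
```

>>> step_arm --commands '[{"dx": 0, "dy": 0, "dz": 35, "wx": 0, "wy": 0, "wz": 0, "gripper": -0.5}, {"dx": 0, "dy": 0, "dz": 70, "wx": 0, "wy": 0, "wz": 0, "gripper": -0.5}, {"dx": 0, "dy": 0, "dz": 105, "wx": 0, "wy": 0, "wz": 0, "gripper": -0.5}, {"dx": 0, "dy": 0, "dz": 130, "wx": 0, "wy": 0, "wz": 0, "gripper": -0.5}, {"dx": 0, "dy": 0, "dz": 150, "wx": 0, "wy": 0, "wz": 0, "gripper": -0.5}, {"dx": 0, "dy": 0, "dz": 159, "wx": 0, "wy": 0, "wz": 0, "gripper": -0.5}, {"dx": 0, "dy": 0, "dz": 159, "wx": 0, "wy": 0, "wz": 0, "gripper": -0.5}]'

```text
time_s: 2.68
tool_pos: [517.4, -182.6, 29.7]
eef_rot: [-0.0, 1.0, 0.001, -0.002]
force: [-1.2, -0.9, 0.0]
grip_width: 64.2
```

>>> step_arm --force 50 --commands '[{"dx": 0, "dy": 0, "dz": 0, "wx": 0, "wy": 0, "wz": 0, "gripper": 1}, {"dx": 0, "dy": 0, "dz": 0, "wx": 0, "wy": 0, "wz": 0, "gripper": 1}, {"dx": 0, "dy": 0, "dz": 0, "wx": 0, "wy": 0, "wz": 0, "gripper": 1}, {"dx": 0, "dy": 0, "dz": 0, "wx": 0, "wy": 0, "wz": 0, "gripper": 1}, {"dx": 0, "dy": 0, "dz": 0, "wx": 0, "wy": 0, "wz": 0, "gripper": 1}, {"dx": 0, "dy": 0, "dz": 0, "wx": 0, "wy": 0, "wz": 0, "gripper": 1}]'

```text
time_s: 3.18
tool_pos: [520.6, -184.5, 34.2]
eef_rot: [-0.0, 1.0, -0.001, 0.001]
force: [-0.6, -0.1, 7.7]
grip_width: 34.7
```

>>> step_arm --commands '[{"dx": 0, "dy": 0, "dz": -3, "wx": 0, "wy": 0, "wz": 0, "gripper": 1}, {"dx": 0, "dy": 0, "dz": -12, "wx": 0, "wy": 0, "wz": 0, "gripper": 1}, {"dx": 0, "dy": 0, "dz": -25, "wx": 0, "wy": 0, "wz": 0, "gripper": 1}, {"dx": 0, "dy": 0, "dz": -50, "wx": 0, "wy": 0, "wz": 0, "gripper": 1}, {"dx": 0, "dy": 0, "dz": -80, "wx": 0, "wy": 0, "wz": 0, "gripper": 1}, {"dx": 0, "dy": 0, "dz": -80, "wx": 0, "wy": 0, "wz": 0, "gripper": 1}, {"dx": 0, "dy": 0, "dz": -80, "wx": 0, "wy": 0, "wz": 0, "gripper": 1}]'

```text
time_s: 3.77
tool_pos: [520.6, -184.4, 114.5]
eef_rot: [-0.0, 1.0, -0.001, 0.002]
force: [0.3, 0.2, -4.1]
grip_width: 34.4
```

Run:
```python
from h import *
import cv2
s=bot.get_image("side");t=bot.get_image("top");cv2.imwrite("pics/s1.png",s[:,:,::-1]);cv2.imwrite("pics/t1.png",t[:,:,::-1])
for i in range(4):
  bot.get_image("top");st=bot.get_state();print(st["time_s"],st["tool_pos"].round(1),st["force"].round(2),st["grip_width"].round(2))
k=lambda im:cv2.resize(im[100:300,330:480,::-1],None,fx=2.6,fy=2.6)
cv2.imwrite("pics/g1.png",np.hstack([k(s),k(t)]))
```

```text
Traceback (most recent call last):
AttributeError: 'float' object has no attribute 'round'
```

Run:
```python
from h import *
import cv2
s=cv2.imread("pics/s1.png");t=cv2.imread("pics/t1.png")
k=lambda im:cv2.resize(im[100:300,330:480],None,fx=2.6,fy=2.6)
cv2.imwrite("pics/g1.png",np.hstack([k(s),k(t)]))
for i in range(2):
  bot.get_image("top");st=bot.get_state();print(st["time_s"],st["tool_pos"].round(1),st["force"].round(2),st["grip_width"])
```

```text
3.9667 [ 518.1 -183.   110.7] [ 0.27 -0.   -4.13] 34.42988685152794
4.0167 [ 518.2 -183.   110.7] [-0.22  0.43 -2.64] 34.585434883506515
```

View pics/g1.png

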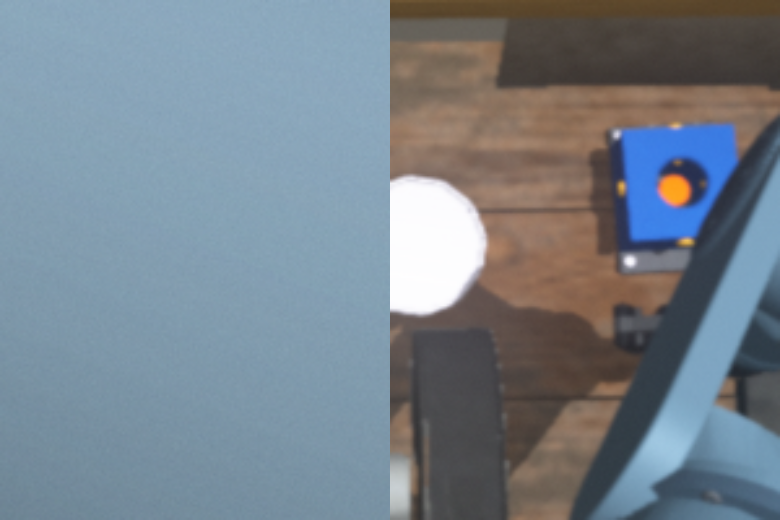

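```bash
cat >> h.py <<'E'
def rd(n=10):
    L=[]
    for i in range(n):
        bot.get_image("top");s=bot.get_state();L.append(np.r_[s["tool_pos"],s["force"],s["grip_width"],s["time_s"]])
    L=np.array(L);print("mean",L.mean(0).round(2),"std",L.std(0).round(2),"last",L[-1].round(2));return L
E
python3 -c "
from h import *
rd(12)"
```

```text
mean [ 5.1905e+02 -1.8356e+02  1.1178e+02 -3.0000e-02 -1.9000e-01 -2.6300e+00
  3.4490e+01  4.3400e+00] std [0.33 0.19 0.5  0.48 0.5  0.48 0.16 0.17] last [ 519.35 -183.71  112.31   -0.     -0.53   -2.9    34.32    4.62]
```

>>> step_arm --commands '[{"dx": 0, "dy": 0, "dz": -20, "wx": 0, "wy": 0, "wz": 0, "gripper": 1}, {"dx": 0, "dy": 0, "dz": -55, "wx": 0, "wy": 0, "wz": 0, "gripper": 1}, {"dx": 0, "dy": 0, "dz": -90, "wx": 0, "wy": 0, "wz": 0, "gripper": 1}, {"dx": 0, "dy": 0, "dz": -125, "wx": 0, "wy": 0, "wz": 0, "gripper": 1}, {"dx": 0, "dy": 0, "dz": -160, "wx": 0, "wy": 0, "wz": 0, "gripper": 1}, {"dx": -3, "dy": 10, "dz": -190, "wx": 0, "wy": 0, "wz": 0, "gripper": 1}, {"dx": -8, "dy": 30, "dz": -210, "wx": 0, "wy": 0, "wz": 0, "gripper": 1}, {"dx": -17, "dy": 63, "dz": -215, "wx": 0, "wy": 0, "wz": 0, "gripper": 1}, {"dx": -27, "dy": 98, "dz": -215, "wx": 0, "wy": 0, "wz": 0, "gripper": 1}, {"dx": -37, "dy": 133, "dz": -215, "wx": 0, "wy": 0, "wz": 0, "gripper": 1}, {"dx": -46, "dy": 168, "dz": -215, "wx": 0, "wy": 0, "wz": 0, "gripper": 1}, {"dx": -56, "dy": 203, "dz": -215, "wx": 0, "wy": 0, "wz": 0, "gripper": 1}]'

```text
time_s: 5.62
tool_pos: [575.3, 21.0, 327.5]
eef_rot: [0.0, 1.0, -0.0, 0.0]
force: [1.2, 0.4, -3.7]
grip_width: 34.6
```

>>> step_arm --commands '[{"dx": -10, "dy": 35, "dz": 0, "wx": 0, "wy": 0, "wz": 0, "gripper": 1}, {"dx": -20, "dy": 70, "dz": 0, "wx": 0, "wy": 0, "wz": 0, "gripper": 1}, {"dx": -29, "dy": 105, "dz": 5, "wx": 0, "wy": 0, "wz": 0, "gripper": 1}, {"dx": -38, "dy": 140, "dz": 20, "wx": 0, "wy": 0, "wz": 0, "gripper": 1}, {"dx": -45, "dy": 165, "dz": 45, "wx": 0, "wy": 0, "wz": 0, "gripper": 1}, {"dx": -49, "dy": 178, "dz": 75, "wx": 0, "wy": 0, "wz": 0, "gripper": 1}, {"dx": -49, "dy": 180, "dz": 110, "wx": 0, "wy": 0, "wz": 0, "gripper": 1}, {"dx": -49, "dy": 180, "dz": 140, "wx": 0, "wy": 0, "wz": 0, "gripper": 1}, {"dx": -49, "dy": 180, "dz": 160, "wx": 0, "wy": 0, "wz": 0, "gripper": 1}, {"dx": -49, "dy": 180, "dz": 172, "wx": 0, "wy": 0, "wz": 0, "gripper": 1}, {"dx": -49, "dy": 180, "dz": 178, "wx": 0, "wy": 0, "wz": 0, "gripper": 1}, {"dx": -49, "dy": 180, "dz": 178, "wx": 0, "wy": 0, "wz": 0, "gripper": 1}]'

```text
time_s: 6.62
tool_pos: [623.8, 199.1, 148.3]
eef_rot: [0.0, 1.0, -0.0, -0.001]
force: [-0.0, 0.2, -2.7]
grip_width: 34.4
```

Run:
```python
from h import *
import cv2
L=rd(6)
s=bot.get_image("side");t=bot.get_image("top");cv2.imwrite("pics/s2.png",s[:,:,::-1]);cv2.imwrite("pics/t2.png",t[:,:,::-1])
k=lambda im:cv2.resize(im[90:290,180:380,::-1],None,fx=2,fy=2)
cv2.imwrite("pics/g2.png",np.hstack([k(s),k(t)]))
```

```text
mean [ 6.2535e+02  1.9933e+02  1.5109e+02 -3.0000e-02 -4.0000e-02 -2.7000e+00
  3.4470e+01  6.7900e+00] std [0.32 0.06 0.57 0.41 0.23 0.53 0.16 0.09] last [ 6.2528e+02  1.9938e+02  1.5114e+02 -1.4000e-01  4.0000e-02 -2.9300e+00
  3.4210e+01  6.9200e+00]
```

View pics/g2.png

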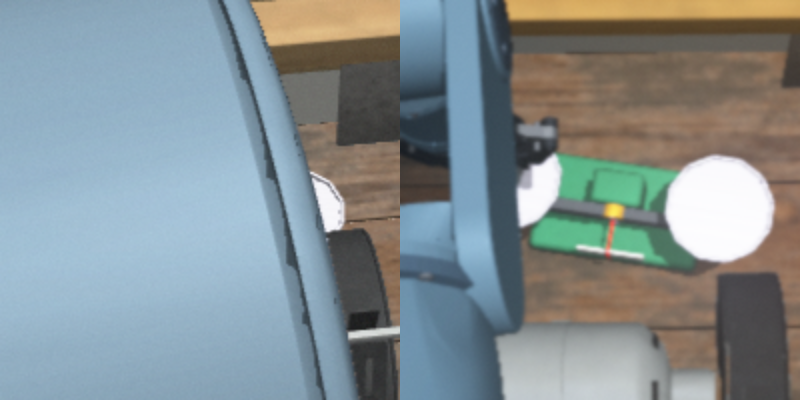

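>>> step_arm --commands '[{"dx": 0, "dy": 0, "dz": 3, "wx": 0, "wy": 0, "wz": 0, "gripper": 1}, {"dx": 0, "dy": 0, "dz": 6, "wx": 0, "wy": 0, "wz": 0, "gripper": 1}, {"dx": 0, "dy": 0, "dz": 9, "wx": 0, "wy": 0, "wz": 0, "gripper": 1}, {"dx": 0, "dy": 0, "dz": 11, "wx": 0, "wy": 0, "wz": 0, "gripper": 1}, {"dx": 0, "dy": 0, "dz": 13, "wx": 0, "wy": 0, "wz": 0, "gripper": 1}, {"dx": 0, "dy": 0, "dz": 14, "wx": 0, "wy": 0, "wz": 0, "gripper": 1}, {"dx": 0, "dy": 0, "dz": 15, "wx": 0, "wy": 0, "wz": 0, "gripper": 1}, {"dx": 0, "dy": 0, "dz": 16, "wx": 0, "wy": 0, "wz": 0, "gripper": 1}, {"dx": 0, "dy": 0, "dz": 17, "wx": 0, "wy": 0, "wz": 0, "gripper": 1}, {"dx": 0, "dy": 0, "dz": 18, "wx": 0, "wy": 0, "wz": 0, "gripper": 1}, {"dx": 0, "dy": 0, "dz": 19, "wx": 0, "wy": 0, "wz": 0, "gripper": 1}, {"dx": 0, "dy": 0, "dz": 20, "wx": 0, "wy": 0, "wz": 0, "gripper": 1}]'

```text
time_s: 8.02
tool_pos: [624.3, 199.2, 129.3]
eef_rot: [-0.0, 1.0, -0.0, 0.0]
force: [-0.6, -0.9, -1.0]
grip_width: 34.2
```

```bash
python3 -c "
from h import *
rd(6)"
```

```text
mean [ 6.2425e+02  1.9932e+02  1.2914e+02  4.0000e-02 -1.7000e-01 -2.8100e+00
  3.4430e+01  8.1900e+00] std [0.01 0.06 0.08 0.68 0.17 0.7  0.2  0.09] last [ 6.2425e+02  1.9935e+02  1.2925e+02  4.5000e-01  2.0000e-02 -3.3200e+00
  3.4680e+01  8.3200e+00]
```

>>> step_arm --commands '[{"dx": 0, "dy": 0, "dz": 1, "wx": 0, "wy": 0, "wz": 0, "gripper": 1}, {"dx": 0, "dy": 0, "dz": 2, "wx": 0, "wy": 0, "wz": 0, "gripper": 1}, {"dx": 0, "dy": 0, "dz": 3, "wx": 0, "wy": 0, "wz": 0, "gripper": 1}, {"dx": 0, "dy": 0, "dz": 4, "wx": 0, "wy": 0, "wz": 0, "gripper": 1}, {"dx": 0, "dy": 0, "dz": 4, "wx": 0, "wy": 0, "wz": 0, "gripper": 1}, {"dx": 0, "dy": 0, "dz": 4, "wx": 0, "wy": 0, "wz": 0, "gripper": 1}]'

```text
time_s: 8.82
tool_pos: [624.5, 199.2, 126.1]
eef_rot: [-0.0, 1.0, -0.0, 0.0]
force: [-4.1, -2.3, 5.1]
grip_width: 34.3
```

```bash
python3 -c "
from h import *
rd(6)"
```

```text
mean [624.52 199.23 126.12  -2.88  -1.62   5.74  34.43   8.99] std [0.02 0.01 0.01 0.33 0.56 0.65 0.13 0.09] last [624.54 199.21 126.13  -2.67  -1.28   5.12  34.43   9.12]
```

>>> step_arm --commands '[{"dx": 0, "dy": 0, "dz": -1, "wx": 0, "wy": 0, "wz": 0, "gripper": 1}, {"dx": 0, "dy": 0, "dz": -1, "wx": 0, "wy": 0, "wz": 0, "gripper": 0.1}, {"dx": 0, "dy": 0, "dz": -1, "wx": 0, "wy": 0, "wz": 0, "gripper": -0.2}, {"dx": 0, "dy": 0, "dz": -1, "wx": 0, "wy": 0, "wz": 0, "gripper": -0.45}, {"dx": 0, "dy": 0, "dz": -1, "wx": 0, "wy": 0, "wz": 0, "gripper": -0.45}, {"dx": 0, "dy": 0, "dz": -4, "wx": 0, "wy": 0, "wz": 0, "gripper": -0.45}, {"dx": 0, "dy": 0, "dz": -25, "wx": 0, "wy": 0, "wz": 0, "gripper": -0.45}, {"dx": 0, "dy": 0, "dz": -60, "wx": 0, "wy": 0, "wz": 0, "gripper": -0.45}, {"dx": 0, "dy": 0, "dz": -95, "wx": 0, "wy": 0, "wz": 0, "gripper": -0.45}, {"dx": 0, "dy": 0, "dz": -130, "wx": 0, "wy": 0, "wz": 0, "gripper": -0.45}, {"dx": 0, "dy": 0, "dz": -165, "wx": 0, "wy": 0, "wz": 0, "gripper": -0.45}, {"dx": 0, "dy": 0, "dz": -190, "wx": 0, "wy": 0, "wz": 0, "gripper": -0.45}]'

```text
time_s: 10.12
tool_pos: [625.0, 199.5, 319.6]
eef_rot: [-0.0, 1.0, 0.0, 0.002]
force: [0.6, 0.5, 0.4]
grip_width: 62.0
```

>>> step_arm --commands '[{"dx": 8, "dy": -15, "dz": 0, "wx": 0, "wy": 0, "wz": 0, "gripper": -0.45}, {"dx": 25, "dy": -46, "dz": 0, "wx": 0, "wy": 0, "wz": 0, "gripper": -0.45}, {"dx": 44, "dy": -81, "dz": 0, "wx": 0, "wy": 0, "wz": 0, "gripper": -0.45}, {"dx": 63, "dy": -116, "dz": 0, "wx": 0, "wy": 0, "wz": 0, "gripper": -0.45}, {"dx": 82, "dy": -151, "dz": 0, "wx": 0, "wy": 0, "wz": 0, "gripper": -0.45}, {"dx": 101, "dy": -186, "dz": 0, "wx": 0, "wy": 0, "wz": 0, "gripper": -0.45}, {"dx": 120, "dy": -221, "dz": 0, "wx": 0, "wy": 0, "wz": 0, "gripper": -0.45}, {"dx": 139, "dy": -256, "dz": 0, "wx": 0, "wy": 0, "wz": 0, "gripper": -0.45}, {"dx": 158, "dy": -291, "dz": 0, "wx": 0, "wy": 0, "wz": 0, "gripper": -0.45}, {"dx": 177, "dy": -326, "dz": 0, "wx": 0, "wy": 0, "wz": 0, "gripper": -0.45}, {"dx": 195, "dy": -360, "dz": 0, "wx": 0, "wy": 0, "wz": 0, "gripper": -0.45}, {"dx": 210, "dy": -387, "dz": 0, "wx": 0, "wy": 0, "wz": 0, "gripper": -0.45}]'

```text
time_s: 11.12
tool_pos: [412.9, -189.7, 315.8]
eef_rot: [0.0, 1.0, -0.001, 0.0]
force: [0.2, -1.3, 0.3]
grip_width: 62.3
```

>>> step_arm --commands '[{"dx": 0, "dy": 0, "dz": 15, "wx": 0, "wy": 0, "wz": 0, "gripper": -0.45}, {"dx": 0, "dy": 0, "dz": 45, "wx": 0, "wy": 0, "wz": 0, "gripper": -0.45}, {"dx": 0, "dy": 0, "dz": 80, "wx": 0, "wy": 0, "wz": 0, "gripper": -0.45}, {"dx": 0, "dy": 0, "dz": 115, "wx": 0, "wy": 0, "wz": 0, "gripper": -0.45}, {"dx": 0, "dy": 0, "dz": 150, "wx": 0, "wy": 0, "wz": 0, "gripper": -0.45}, {"dx": 0, "dy": 0, "dz": 185, "wx": 0, "wy": 0, "wz": 0, "gripper": -0.45}, {"dx": 0, "dy": 0, "dz": 215, "wx": 0, "wy": 0, "wz": 0, "gripper": -0.45}, {"dx": 0, "dy": 0, "dz": 245, "wx": 0, "wy": 0, "wz": 0, "gripper": -0.45}, {"dx": 0, "dy": 0, "dz": 265, "wx": 0, "wy": 0, "wz": 0, "gripper": -0.45}, {"dx": 0, "dy": 0, "dz": 278, "wx": 0, "wy": 0, "wz": 0, "gripper": -0.45}, {"dx": 0, "dy": 0, "dz": 282, "wx": 0, "wy": 0, "wz": 0, "gripper": -0.45}, {"dx": 0, "dy": 0, "dz": 282, "wx": 0, "wy": 0, "wz": 0, "gripper": -0.45}]'

```text
time_s: 12.12
tool_pos: [413.8, -187.3, 32.6]
eef_rot: [-0.0, 1.0, 0.001, -0.001]
force: [-0.4, -0.2, 0.5]
grip_width: 62.0
```

```bash
python3 -c "
from h import *
rd(4)
import cv2;s=bot.get_image('side');cv2.imwrite('pics/s3.png',cv2.resize(s[150:240,180:380,::-1],None,fx=3,fy=3))"
```

```text
mean [ 4.1501e+02 -1.8825e+02  3.4220e+01  3.0000e-01 -2.2000e-01  6.0000e-02
  6.1850e+01  1.2240e+01] std [0.31 0.24 0.4  0.28 0.15 0.28 0.05 0.06] last [ 4.1531e+02 -1.8848e+02  3.4600e+01  7.4000e-01 -5.0000e-02 -3.0000e-02
  6.1840e+01  1.2320e+01]
```

View pics/s3.png

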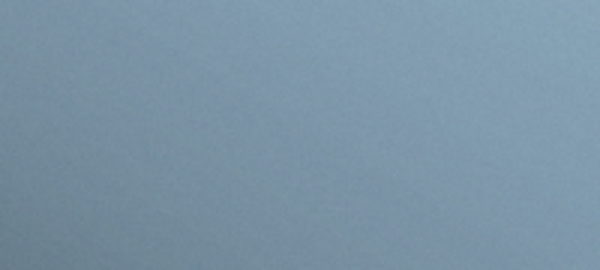

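>>> step_arm --force 60 --commands '[{"dx": 0, "dy": 0, "dz": 0, "wx": 0, "wy": 0, "wz": 0, "gripper": 1}, {"dx": 0, "dy": 0, "dz": 0, "wx": 0, "wy": 0, "wz": 0, "gripper": 1}, {"dx": 0, "dy": 0, "dz": 0, "wx": 0, "wy": 0, "wz": 0, "gripper": 1}, {"dx": 0, "dy": 0, "dz": 0, "wx": 0, "wy": 0, "wz": 0, "gripper": 1}, {"dx": 0, "dy": 0, "dz": 0, "wx": 0, "wy": 0, "wz": 0, "gripper": 1}, {"dx": 0, "dy": 0, "dz": -2, "wx": 0, "wy": 0, "wz": 0, "gripper": 1}, {"dx": 0, "dy": 0, "dz": -12, "wx": 0, "wy": 0, "wz": 0, "gripper": 1}, {"dx": 0, "dy": 0, "dz": -40, "wx": 0, "wy": 0, "wz": 0, "gripper": 1}, {"dx": 0, "dy": 0, "dz": -75, "wx": 0, "wy": 0, "wz": 0, "gripper": 1}, {"dx": 0, "dy": 0, "dz": -110, "wx": 0, "wy": 0, "wz": 0, "gripper": 1}, {"dx": 0, "dy": 0, "dz": -145, "wx": 0, "wy": 0, "wz": 0, "gripper": 1}, {"dx": 0, "dy": 0, "dz": -180, "wx": 0, "wy": 0, "wz": 0, "gripper": 1}]'

```text
time_s: 13.37
tool_pos: [413.5, -187.1, 215.0]
eef_rot: [-0.0, 1.0, 0.0, -0.0]
force: [1.0, -0.7, -4.9]
grip_width: 34.1
```

>>> step_arm --commands '[{"dx": 0, "dy": 0, "dz": -35, "wx": 0, "wy": 0, "wz": 0, "gripper": 1}, {"dx": 0, "dy": 0, "dz": -70, "wx": 0, "wy": 0, "wz": 0, "gripper": 1}, {"dx": 0, "dy": 0, "dz": -100, "wx": 0, "wy": 0, "wz": 0, "gripper": 1}, {"dx": -10, "dy": 10, "dz": -115, "wx": 0, "wy": 0, "wz": 0, "gripper": 1}, {"dx": -32, "dy": 34, "dz": -120, "wx": 0, "wy": 0, "wz": 0, "gripper": 1}, {"dx": -57, "dy": 60, "dz": -120, "wx": 0, "wy": 0, "wz": 0, "gripper": 1}, {"dx": -82, "dy": 87, "dz": -120, "wx": 0, "wy": 0, "wz": 0, "gripper": 1}, {"dx": -107, "dy": 114, "dz": -120, "wx": 0, "wy": 0, "wz": 0, "gripper": 1}, {"dx": -132, "dy": 141, "dz": -120, "wx": 0, "wy": 0, "wz": 0, "gripper": 1}, {"dx": -155, "dy": 166, "dz": -120, "wx": 0, "wy": 0, "wz": 0, "gripper": 1}, {"dx": -172, "dy": 182, "dz": -120, "wx": 0, "wy": 0, "wz": 0, "gripper": 1}, {"dx": -178, "dy": 188, "dz": -120, "wx": 0, "wy": 0, "wz": 0, "gripper": 1}]'

```text
time_s: 14.37
tool_pos: [593.2, 3.3, 332.5]
eef_rot: [-0.002, 1.0, 0.001, -0.001]
force: [-0.6, -0.9, -3.5]
grip_width: 34.5
```

```bash
python3 -c "
from h import *
rd(8)"
```

```text
mean [ 5.9181e+02  2.9000e-01  3.3299e+02 -1.6000e-01 -1.6000e-01 -4.7700e+00
  3.4350e+01  1.4590e+01] std [0.56 1.29 0.42 0.4  0.39 0.34 0.18 0.11] last [ 5.9170e+02 -7.2000e-01  3.3357e+02 -3.0000e-01 -6.3000e-01 -4.2800e+00
  3.4630e+01  1.4770e+01]
```

>>> step_arm --commands '[{"dx": 0, "dy": 1, "dz": 15, "wx": 0, "wy": 0, "wz": 0, "gripper": 1}, {"dx": 0, "dy": 1, "dz": 45, "wx": 0, "wy": 0, "wz": 0, "gripper": 1}, {"dx": 0, "dy": 1, "dz": 80, "wx": 0, "wy": 0, "wz": 0, "gripper": 1}, {"dx": 0, "dy": 1, "dz": 115, "wx": 0, "wy": 0, "wz": 0, "gripper": 1}, {"dx": 0, "dy": 1, "dz": 143, "wx": 0, "wy": 0, "wz": 0, "gripper": 1}, {"dx": 0, "dy": 1, "dz": 163, "wx": 0, "wy": 0, "wz": 0, "gripper": 1}, {"dx": 0, "dy": 1, "dz": 174, "wx": 0, "wy": 0, "wz": 0, "gripper": 1}, {"dx": 0, "dy": 1, "dz": 178, "wx": 0, "wy": 0, "wz": 0, "gripper": 1}, {"dx": 0, "dy": 1, "dz": 178, "wx": 0, "wy": 0, "wz": 0, "gripper": 1}, {"dx": 0, "dy": 1, "dz": 178, "wx": 0, "wy": 0, "wz": 0, "gripper": 1}, {"dx": 0, "dy": 1, "dz": 178, "wx": 0, "wy": 0, "wz": 0, "gripper": 1}]'

```text
time_s: 15.68
tool_pos: [593.7, 0.9, 157.5]
eef_rot: [-0.0, 1.0, -0.0, 0.002]
force: [-0.2, -0.3, -4.8]
grip_width: 34.6
```

>>> step_arm --commands '[{"dx": 0, "dy": 0, "dz": 2, "wx": 0, "wy": 0, "wz": 0, "gripper": 1}, {"dx": 0, "dy": 0, "dz": 4, "wx": 0, "wy": 0, "wz": 0, "gripper": 1}, {"dx": 0, "dy": 0, "dz": 6, "wx": 0, "wy": 0, "wz": 0, "gripper": 1}, {"dx": 0, "dy": 0, "dz": 7, "wx": 0, "wy": 0, "wz": 0, "gripper": 1}, {"dx": 0, "dy": 0, "dz": 8, "wx": 0, "wy": 0, "wz": 0, "gripper": 1}, {"dx": 0, "dy": 0, "dz": 9, "wx": 0, "wy": 0, "wz": 0, "gripper": 1}, {"dx": 0, "dy": 0, "dz": 10, "wx": 0, "wy": 0, "wz": 0, "gripper": 1}, {"dx": 0, "dy": 0, "dz": 11, "wx": 0, "wy": 0, "wz": 0, "gripper": 1}, {"dx": 0, "dy": 0, "dz": 12, "wx": 0, "wy": 0, "wz": 0, "gripper": 1}, {"dx": 0, "dy": 0, "dz": 13, "wx": 0, "wy": 0, "wz": 0, "gripper": 1}]'

```text
time_s: 16.52
tool_pos: [592.4, 1.1, 142.5]
eef_rot: [-0.0, 1.0, -0.0, 0.0]
force: [-2.5, -0.5, -1.1]
grip_width: 34.4
```

```bash
python3 -c "
from h import *
rd(6)
import cv2;s=bot.get_image('top');cv2.imwrite('pics/t4.png',cv2.resize(s[130:250,180:400,::-1],None,fx=3,fy=3))"
```

```text
mean [592.31   1.13 142.26  -1.17  -1.22  -1.94  34.24  16.69] std [0.03 0.03 0.04 0.45 0.54 0.52 0.08 0.09] last [592.34   1.16 142.32  -1.22  -0.72  -1.5   34.35  16.82]
```

View pics/t4.png

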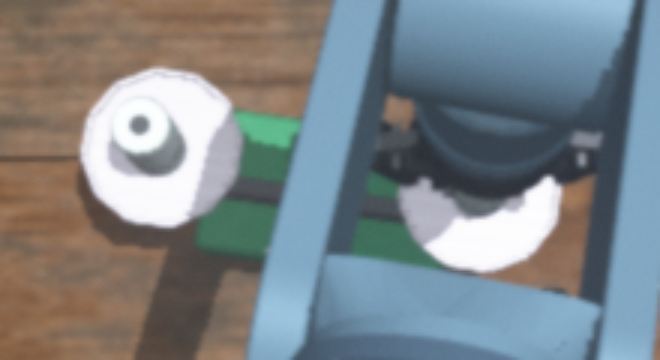

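The left-pan plug stands upright; its top is at crop (140,125), inside the pan. The force drop of 2.9 N shows the right plug is on its pan. I'll lower it a little further and release.

>>> step_arm --commands '[{"dx": 0, "dy": 0, "dz": 1.5, "wx": 0, "wy": 0, "wz": 0, "gripper": 1}, {"dx": 0, "dy": 0, "dz": 3, "wx": 0, "wy": 0, "wz": 0, "gripper": 1}, {"dx": 0, "dy": 0, "dz": 4.5, "wx": 0, "wy": 0, "wz": 0, "gripper": 1}, {"dx": 0, "dy": 0, "dz": 6, "wx": 0, "wy": 0, "wz": 0, "gripper": 1}, {"dx": 0, "dy": 0, "dz": 6, "wx": 0, "wy": 0, "wz": 0, "gripper": 1}, {"dx": 0, "dy": 0, "dz": 6, "wx": 0, "wy": 0, "wz": 0, "gripper": 0.1}, {"dx": 0, "dy": 0, "dz": 6, "wx": 0, "wy": 0, "wz": 0, "gripper": -0.2}, {"dx": 0, "dy": 0, "dz": 6, "wx": 0, "wy": 0, "wz": 0, "gripper": -0.45}, {"dx": 0, "dy": 0, "dz": 6, "wx": 0, "wy": 0, "wz": 0, "gripper": -0.45}, {"dx": 0, "dy": 0, "dz": 6, "wx": 0, "wy": 0, "wz": 0, "gripper": -0.45}]'

```text
time_s: 17.7
tool_pos: [592.5, 1.4, 136.5]
eef_rot: [-0.0, 1.0, 0.0, 0.0]
force: [-0.4, 1.0, -0.1]
grip_width: 61.6
```

>>> step_arm --commands '[{"dx": 0, "dy": 0, "dz": -10, "wx": 0, "wy": 0, "wz": 0, "gripper": -0.45}, {"dx": 0, "dy": 0, "dz": -40, "wx": 0, "wy": 0, "wz": 0, "gripper": -0.45}, {"dx": 0, "dy": 0, "dz": -75, "wx": 0, "wy": 0, "wz": 0, "gripper": -0.45}, {"dx": 0, "dy": 0, "dz": -100, "wx": 0, "wy": 0, "wz": 0, "gripper": -0.45}, {"dx": 0, "dy": -35, "dz": -110, "wx": 0, "wy": 0, "wz": 0, "gripper": -0.45}, {"dx": 0, "dy": -70, "dz": -110, "wx": 0, "wy": 0, "wz": 0, "gripper": -0.45}, {"dx": 0, "dy": -105, "dz": -110, "wx": 0, "wy": 0, "wz": 0, "gripper": -0.45}, {"dx": 0, "dy": -140, "dz": -110, "wx": 0, "wy": 0, "wz": 0, "gripper": -0.45}, {"dx": 0, "dy": -170, "dz": -110, "wx": 0, "wy": 0, "wz": 0, "gripper": -0.45}, {"dx": 0, "dy": -200, "dz": -110, "wx": 0, "wy": 0, "wz": 0, "gripper": -0.45}, {"dx": 0, "dy": -200, "dz": -110, "wx": 0, "wy": 0, "wz": 0, "gripper": -0.45}, {"dx": 0, "dy": -200, "dz": -110, "wx": 0, "wy": 0, "wz": 0, "gripper": -0.45}]'

```text
time_s: 18.7
tool_pos: [592.1, -200.3, 246.9]
eef_rot: [0.001, 1.0, -0.0, 0.0]
force: [0.4, 0.6, 0.2]
grip_width: 61.9
```

>>> step_arm --commands '[{"dx": 0, "dy": 0, "dz": 0, "wx": 0, "wy": 0, "wz": 0, "gripper": -0.45}, {"dx": 0, "dy": 0, "dz": 0, "wx": 0, "wy": 0, "wz": 0, "gripper": -0.45}, {"dx": 0, "dy": 0, "dz": 0, "wx": 0, "wy": 0, "wz": 0, "gripper": -0.45}, {"dx": 0, "dy": 0, "dz": 0, "wx": 0, "wy": 0, "wz": 0, "gripper": -0.45}, {"dx": 0, "dy": 0, "dz": 0, "wx": 0, "wy": 0, "wz": 0, "gripper": -0.45}, {"dx": 0, "dy": 0, "dz": 0, "wx": 0, "wy": 0, "wz": 0, "gripper": -0.45}, {"dx": 0, "dy": 0, "dz": 0, "wx": 0, "wy": 0, "wz": 0, "gripper": -0.45}, {"dx": 0, "dy": 0, "dz": 0, "wx": 0, "wy": 0, "wz": 0, "gripper": -0.45}, {"dx": 0, "dy": 0, "dz": 0, "wx": 0, "wy": 0, "wz": 0, "gripper": -0.45}, {"dx": 0, "dy": 0, "dz": 0, "wx": 0, "wy": 0, "wz": 0, "gripper": -0.45}, {"dx": 0, "dy": 0, "dz": 0, "wx": 0, "wy": 0, "wz": 0, "gripper": -0.45}, {"dx": 0, "dy": 0, "dz": 0, "wx": 0, "wy": 0, "wz": 0, "gripper": -0.45}]'

```text
time_s: 19.7
tool_pos: [592.3, -198.8, 246.3]
eef_rot: [-0.0, 1.0, 0.0, -0.0]
force: [-0.3, -0.1, -0.4]
grip_width: 61.9
```

>>> step_arm --commands '[{"dx": 0, "dy": 0, "dz": 0, "wx": 0, "wy": 0, "wz": 0, "gripper": -0.45}, {"dx": 0, "dy": 0, "dz": 0, "wx": 0, "wy": 0, "wz": 0, "gripper": -0.45}, {"dx": 0, "dy": 0, "dz": 0, "wx": 0, "wy": 0, "wz": 0, "gripper": -0.45}, {"dx": 0, "dy": 0, "dz": 0, "wx": 0, "wy": 0, "wz": 0, "gripper": -0.45}, {"dx": 0, "dy": 0, "dz": 0, "wx": 0, "wy": 0, "wz": 0, "gripper": -0.45}, {"dx": 0, "dy": 0, "dz": 0, "wx": 0, "wy": 0, "wz": 0, "gripper": -0.45}, {"dx": 0, "dy": 0, "dz": 0, "wx": 0, "wy": 0, "wz": 0, "gripper": -0.45}, {"dx": 0, "dy": 0, "dz": 0, "wx": 0, "wy": 0, "wz": 0, "gripper": -0.45}, {"dx": 0, "dy": 0, "dz": 0, "wx": 0, "wy": 0, "wz": 0, "gripper": -0.45}, {"dx": 0, "dy": 0, "dz": 0, "wx": 0, "wy": 0, "wz": 0, "gripper": -0.45}, {"dx": 0, "dy": 0, "dz": 0, "wx": 0, "wy": 0, "wz": 0, "gripper": -0.45}, {"dx": 0, "dy": 0, "dz": 0, "wx": 0, "wy": 0, "wz": 0, "gripper": -0.45}]'

```text
time_s: 20.7
tool_pos: [592.3, -198.7, 246.3]
eef_rot: [-0.0, 1.0, 0.0, -0.0]
force: [-0.2, 0.3, -0.3]
grip_width: 61.8
```

Run:
```python
from h import *
import cv2
rd(6)
s=bot.get_image("side");t=bot.get_image("top");cv2.imwrite("pics/s5.png",s[:,:,::-1]);cv2.imwrite("pics/t5.png",t[:,:,::-1])
k=lambda im,y:cv2.resize(im[y:y+100,190:380,::-1],None,fx=3.0,fy=3.0,interpolation=cv2.INTER_CUBIC)
cv2.imwrite("pics/g5.png",np.vstack([k(s,140),k(t,135)]))
```

```text
mean [ 5.9233e+02 -1.9870e+02  2.4629e+02  2.0000e-02  1.3000e-01  1.7000e-01
  6.2050e+01  2.0880e+01] std [0.01 0.01 0.02 0.51 0.43 0.39 0.29 0.09] last [ 5.9232e+02 -1.9872e+02  2.4629e+02  4.2000e-01  9.3000e-01 -2.9000e-01
  6.2220e+01  2.1000e+01]
```

View pics/g5.png

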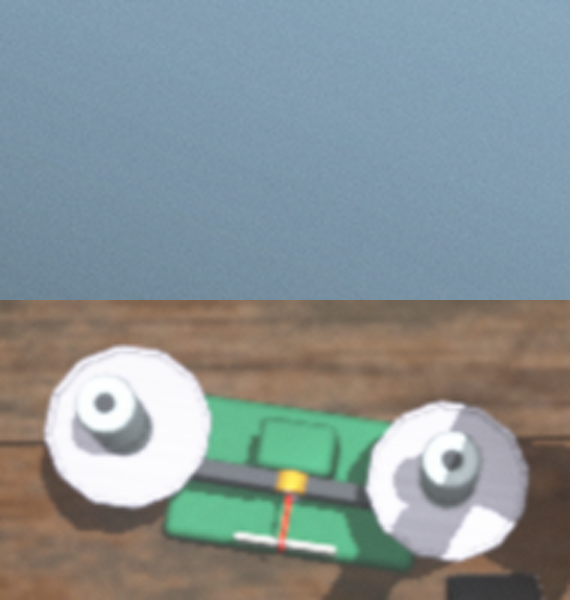

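Both plugs stand on their pans, and the pan sizes show the left up and the right down, which agrees with the felt weights of 2.7 N and 4.8 N. The right plug is the heavier one.

```bash
python3 -c "
from h import *
print(ray('top',np.array([190+105/3-.33,135+102/3-.33]),178),ray('top',np.array([190+452/3-.33,135+160/3-.33]),158))"
```

```text
[623.3 199.4] [592.1   1.2]
```

>>> step_arm --commands '[{"dx": 0, "dy": 15, "dz": 0, "wx": 0, "wy": 0, "wz": 0, "gripper": -0.45}, {"dx": 0, "dy": 50, "dz": 0, "wx": 0, "wy": 0, "wz": 0, "gripper": -0.45}, {"dx": 0, "dy": 85, "dz": 0, "wx": 0, "wy": 0, "wz": 0, "gripper": -0.45}, {"dx": 0, "dy": 120, "dz": 0, "wx": 0, "wy": 0, "wz": 0, "gripper": -0.45}, {"dx": 0, "dy": 155, "dz": 0, "wx": 0, "wy": 0, "wz": 0, "gripper": -0.45}, {"dx": 0, "dy": 185, "dz": 0, "wx": 0, "wy": 0, "wz": 0, "gripper": -0.45}, {"dx": 0, "dy": 200, "dz": 0, "wx": 0, "wy": 0, "wz": 0, "gripper": -0.45}, {"dx": 0, "dy": 200, "dz": 0, "wx": 0, "wy": 0, "wz": 0, "gripper": -0.45}, {"dx": 0, "dy": 200, "dz": 0, "wx": 0, "wy": 0, "wz": 0, "gripper": -0.45}]'

```text
time_s: 21.85
tool_pos: [592.0, 2.8, 246.4]
eef_rot: [-0.001, 1.0, -0.0, 0.0]
force: [-0.1, -0.6, -0.4]
grip_width: 62.1
```

>>> step_arm --commands '[{"dx": 0, "dy": 0, "dz": 15, "wx": 0, "wy": 0, "wz": 0, "gripper": -0.45}, {"dx": 0, "dy": 0, "dz": 45, "wx": 0, "wy": 0, "wz": 0, "gripper": -0.45}, {"dx": 0, "dy": 0, "dz": 75, "wx": 0, "wy": 0, "wz": 0, "gripper": -0.45}, {"dx": 0, "dy": 0, "dz": 98, "wx": 0, "wy": 0, "wz": 0, "gripper": -0.45}, {"dx": 0, "dy": 0, "dz": 112, "wx": 0, "wy": 0, "wz": 0, "gripper": -0.45}, {"dx": 0, "dy": 0, "dz": 118, "wx": 0, "wy": 0, "wz": 0, "gripper": -0.45}, {"dx": 0, "dy": 0, "dz": 120, "wx": 0, "wy": 0, "wz": 0, "gripper": -0.45}, {"dx": 0, "dy": 0, "dz": 120, "wx": 0, "wy": 0, "wz": 0, "gripper": -0.45}, {"dx": 0, "dy": 0, "dz": 120, "wx": 0, "wy": 0, "wz": 0, "gripper": -0.45}, {"dx": 0, "dy": 0, "dz": 120, "wx": 0, "wy": 0, "wz": 0, "gripper": -0.45}]'

```text
time_s: 22.68
tool_pos: [593.3, 0.9, 127.8]
eef_rot: [-0.0, 1.0, -0.0, 0.001]
force: [-0.7, 0.6, -0.3]
grip_width: 62.4
```

>>> step_arm --force 60 --commands '[{"dx": 0, "dy": 0, "dz": 0, "wx": 0, "wy": 0, "wz": 0, "gripper": 1}, {"dx": 0, "dy": 0, "dz": 0, "wx": 0, "wy": 0, "wz": 0, "gripper": 1}, {"dx": 0, "dy": 0, "dz": 0, "wx": 0, "wy": 0, "wz": 0, "gripper": 1}, {"dx": 0, "dy": 0, "dz": 0, "wx": 0, "wy": 0, "wz": 0, "gripper": 1}, {"dx": 0, "dy": 0, "dz": 0, "wx": 0, "wy": 0, "wz": 0, "gripper": 1}, {"dx": 0, "dy": 0, "dz": 0, "wx": 0, "wy": 0, "wz": 0, "gripper": 1}]'

```text
time_s: 23.18
tool_pos: [592.9, 1.5, 127.5]
eef_rot: [-0.0, 1.0, -0.0, 0.001]
force: [-0.8, 1.7, 5.2]
grip_width: 34.2
```

>>> step_arm --commands '[{"dx": 0, "dy": 0, "dz": -1, "wx": 0, "wy": 0, "wz": 0, "gripper": 1}, {"dx": 0, "dy": 0, "dz": -3, "wx": 0, "wy": 0, "wz": 0, "gripper": 1}, {"dx": 0, "dy": 0, "dz": -6, "wx": 0, "wy": 0, "wz": 0, "gripper": 1}, {"dx": 0, "dy": 0, "dz": -10, "wx": 0, "wy": 0, "wz": 0, "gripper": 1}, {"dx": 0, "dy": 0, "dz": -18, "wx": 0, "wy": 0, "wz": 0, "gripper": 1}, {"dx": 0, "dy": 0, "dz": -35, "wx": 0, "wy": 0, "wz": 0, "gripper": 1}, {"dx": 0, "dy": 0, "dz": -60, "wx": 0, "wy": 0, "wz": 0, "gripper": 1}, {"dx": 0, "dy": 0, "dz": -90, "wx": 0, "wy": 0, "wz": 0, "gripper": 1}, {"dx": 0, "dy": 0, "dz": -120, "wx": 0, "wy": 0, "wz": 0, "gripper": 1}, {"dx": 0, "dy": 0, "dz": -140, "wx": 0, "wy": 0, "wz": 0, "gripper": 1}, {"dx": 0, "dy": 0, "dz": -150, "wx": 0, "wy": 0, "wz": 0, "gripper": 1}, {"dx": 0, "dy": 0, "dz": -150, "wx": 0, "wy": 0, "wz": 0, "gripper": 1}]'

```text
time_s: 24.18
tool_pos: [593.5, 1.1, 279.5]
eef_rot: [-0.0, 1.0, -0.001, 0.003]
force: [0.5, 0.7, -5.3]
grip_width: 34.5
```

>>> step_arm --commands '[{"dx": -4, "dy": -15, "dz": 0, "wx": 0, "wy": 0, "wz": 0, "gripper": 1}, {"dx": -13, "dy": -45, "dz": 0, "wx": 0, "wy": 0, "wz": 0, "gripper": 1}, {"dx": -23, "dy": -80, "dz": 0, "wx": 0, "wy": 0, "wz": 0, "gripper": 1}, {"dx": -33, "dy": -115, "dz": 10, "wx": 0, "wy": 0, "wz": 0, "gripper": 1}, {"dx": -42, "dy": -150, "dz": 25, "wx": 0, "wy": 0, "wz": 0, "gripper": 1}, {"dx": -50, "dy": -180, "dz": 50, "wx": 0, "wy": 0, "wz": 0, "gripper": 1}, {"dx": -55, "dy": -200, "dz": 80, "wx": 0, "wy": 0, "wz": 0, "gripper": 1}, {"dx": -56.8, "dy": -206.6, "dz": 110, "wx": 0, "wy": 0, "wz": 0, "gripper": 1}, {"dx": -56.8, "dy": -206.6, "dz": 138, "wx": 0, "wy": 0, "wz": 0, "gripper": 1}, {"dx": -56.8, "dy": -206.6, "dz": 158, "wx": 0, "wy": 0, "wz": 0, "gripper": 1}, {"dx": -56.8, "dy": -206.6, "dz": 168, "wx": 0, "wy": 0, "wz": 0, "gripper": 1}, {"dx": -56.8, "dy": -206.6, "dz": 172, "wx": 0, "wy": 0, "wz": 0, "gripper": 1}]'

```text
time_s: 25.18
tool_pos: [646.3, -204.5, 99.4]
eef_rot: [0.0, 1.0, 0.002, -0.003]
force: [0.8, 0.1, -4.7]
grip_width: 33.7
```

Run:
```python
from h import *
import cv2
rd(14)
t=bot.get_image("top");cv2.imwrite("pics/t6.png",t[:,:,::-1])
k=lambda im,y,x:cv2.resize(im[y:y+110,x:x+130,::-1],None,fx=3.0,fy=3.0,interpolation=cv2.INTER_CUBIC)
cv2.imwrite("pics/g6.png",np.hstack([k(t,130,190),k(t,120,370)]))
```

```text
mean [ 6.4950e+02 -2.0542e+02  1.0499e+02  1.4000e-01  8.0000e-02 -4.3000e+00
  3.4140e+01  2.5560e+01] std [0.79 0.26 1.46 0.45 0.5  0.56 0.23 0.2 ] last [ 6.4917e+02 -2.0529e+02  1.0451e+02 -1.7000e-01 -1.0000e-01 -4.6300e+00
  3.3810e+01  2.5880e+01]
```

View pics/g6.png

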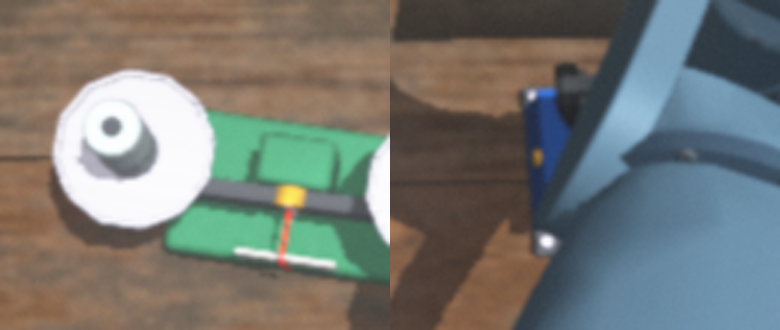

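>>> step_arm --commands '[{"dx": 0, "dy": -0.4, "dz": 3, "wx": 0, "wy": 0, "wz": 0, "gripper": 1}, {"dx": 0, "dy": -0.4, "dz": 6, "wx": 0, "wy": 0, "wz": 0, "gripper": 1}, {"dx": 0, "dy": -0.4, "dz": 9, "wx": 0, "wy": 0, "wz": 0, "gripper": 1}, {"dx": 0, "dy": -0.4, "dz": 11, "wx": 0, "wy": 0, "wz": 0, "gripper": 1}, {"dx": 0, "dy": -0.4, "dz": 13, "wx": 0, "wy": 0, "wz": 0, "gripper": 1}, {"dx": 0, "dy": -0.4, "dz": 14, "wx": 0, "wy": 0, "wz": 0, "gripper": 1}, {"dx": 0, "dy": -0.4, "dz": 15, "wx": 0, "wy": 0, "wz": 0, "gripper": 1}, {"dx": 0, "dy": -0.4, "dz": 16, "wx": 0, "wy": 0, "wz": 0, "gripper": 1}, {"dx": 0, "dy": -0.4, "dz": 17, "wx": 0, "wy": 0, "wz": 0, "gripper": 1}, {"dx": 0, "dy": -0.4, "dz": 18, "wx": 0, "wy": 0, "wz": 0, "gripper": 1}]'

```text
time_s: 26.77
tool_pos: [649.2, -205.7, 86.3]
eef_rot: [-0.0, 1.0, -0.0, 0.0]
force: [0.4, -1.0, -5.1]
grip_width: 34.3
```

```bash
python3 -c "
from h import *
rd(5)"
```

```text
mean [ 6.4910e+02 -2.0567e+02  8.6220e+01 -2.0000e-02  3.1000e-01 -4.4300e+00
  3.4150e+01  2.6920e+01] std [0.05 0.03 0.12 0.49 0.41 0.37 0.12 0.07] last [ 6.4918e+02 -2.0571e+02  8.6400e+01 -1.6000e-01 -2.0000e-01 -4.5100e+00
  3.4030e+01  2.7020e+01]
```

>>> step_arm --commands '[{"dx": 0, "dy": 0, "dz": 1, "wx": 0, "wy": 0, "wz": 0, "gripper": 1}, {"dx": 0, "dy": 0, "dz": 2, "wx": 0, "wy": 0, "wz": 0, "gripper": 1}, {"dx": 0, "dy": 0, "dz": 3, "wx": 0, "wy": 0, "wz": 0, "gripper": 1}, {"dx": 0, "dy": 0, "dz": 4, "wx": 0, "wy": 0, "wz": 0, "gripper": 1}, {"dx": 0, "dy": 0, "dz": 5, "wx": 0, "wy": 0, "wz": 0, "gripper": 1}]'

```text
time_s: 27.43
tool_pos: [649.1, -205.7, 81.2]
eef_rot: [-0.0, 1.0, 0.0, -0.0]
force: [0.1, -0.1, -3.9]
grip_width: 34.2
```

>>> step_arm --commands '[{"dx": 0, "dy": 0, "dz": 1, "wx": 0, "wy": 0, "wz": 0, "gripper": 1}, {"dx": 0, "dy": 0, "dz": 2, "wx": 0, "wy": 0, "wz": 0, "gripper": 1}, {"dx": 0, "dy": 0, "dz": 2, "wx": 0, "wy": 0, "wz": 0, "gripper": 1}, {"dx": 0, "dy": 0, "dz": 2, "wx": 0, "wy": 0, "wz": 0, "gripper": 1}]'

```text
time_s: 27.77
tool_pos: [649.6, -205.7, 80.1]
eef_rot: [-0.0, 1.0, -0.0, 0.001]
force: [-0.7, 0.9, 2.0]
grip_width: 34.6
```

>>> step_arm --commands '[{"dx": 0, "dy": 0, "dz": 1, "wx": 0, "wy": 0, "wz": 0, "gripper": 1}, {"dx": 0, "dy": 0, "dz": 1.5, "wx": 0, "wy": 0, "wz": 0, "gripper": 1}, {"dx": 0, "dy": 0, "dz": 1.5, "wx": 0, "wy": 0, "wz": 0, "gripper": 1}]'

```text
time_s: 28.02
tool_pos: [649.9, -205.9, 79.1]
eef_rot: [-0.0, 1.0, -0.0, 0.001]
force: [-1.1, 1.9, 4.9]
grip_width: 34.0
```

```bash
python3 -c "
from h import *
rd(3)"
```

```text
mean [ 649.93 -205.96   79.06   -0.83    1.46    4.86   34.36   28.12] std [0.   0.02 0.04 0.22 0.4  0.49 0.18 0.04] last [ 6.4992e+02 -2.0598e+02  7.9020e+01 -5.2000e-01  1.3900e+00  5.1700e+00
  3.4620e+01  2.8170e+01]
```

>>> step_arm --commands '[{"dx": 0, "dy": 0, "dz": 0.75, "wx": 0, "wy": 0, "wz": 0, "gripper": 1}, {"dx": 0, "dy": 0, "dz": 1.5, "wx": 0, "wy": 0, "wz": 0, "gripper": 1}, {"dx": 0, "dy": 0, "dz": 1.5, "wx": 0, "wy": 0, "wz": 0, "gripper": 1}]'

```text
time_s: 28.42
tool_pos: [650.0, -206.2, 77.3]
eef_rot: [-0.0, 1.0, -0.001, 0.001]
force: [1.6, 0.5, 3.2]
grip_width: 34.3
```

```bash
python3 -c "
from h import *
rd(3)"
```

```text
mean [ 6.4991e+02 -2.0619e+02  7.7030e+01  1.8000e+00  6.0000e-02  3.3900e+00
  3.4100e+01  2.8520e+01] std [0.02 0.01 0.06 0.81 0.44 0.72 0.29 0.04] last [ 6.4988e+02 -2.0619e+02  7.6980e+01  2.1700e+00 -5.1000e-01  4.3800e+00
  3.4330e+01  2.8570e+01]
```

>>> step_arm --commands '[{"dx": 0, "dy": 0, "dz": 0.75, "wx": 0, "wy": 0, "wz": 0, "gripper": 1}, {"dx": 0, "dy": 0, "dz": 1.5, "wx": 0, "wy": 0, "wz": 0, "gripper": 1}, {"dx": 0, "dy": 0, "dz": 2, "wx": 0, "wy": 0, "wz": 0, "gripper": 1}, {"dx": 0, "dy": 0, "dz": 2, "wx": 0, "wy": 0, "wz": 0, "gripper": 1}]'

```text
time_s: 28.9
tool_pos: [649.0, -205.7, 73.7]
eef_rot: [-0.0, 1.0, 0.0, -0.0]
force: [3.4, 0.3, 1.1]
grip_width: 34.3
```

>>> step_arm --commands '[{"dx": 0, "dy": 0, "dz": 0.75, "wx": 0, "wy": 0, "wz": 0, "gripper": 1}, {"dx": 0, "dy": 0, "dz": 1.5, "wx": 0, "wy": 0, "wz": 0, "gripper": 1}, {"dx": 0, "dy": 0, "dz": 1.5, "wx": 0, "wy": 0, "wz": 0, "gripper": 1}]'

```text
time_s: 29.15
tool_pos: [648.9, -205.6, 72.3]
eef_rot: [-0.0, 1.0, 0.0, -0.0]
force: [3.1, -0.1, 0.5]
grip_width: 34.3
```

>>> step_arm --commands '[{"dx": 0, "dy": 0, "dz": 0.75, "wx": 0, "wy": 0, "wz": 0, "gripper": 1}, {"dx": 0, "dy": 0, "dz": 1.5, "wx": 0, "wy": 0, "wz": 0, "gripper": 1}, {"dx": 0, "dy": 0, "dz": 2.25, "wx": 0, "wy": 0, "wz": 0, "gripper": 1}, {"dx": 0, "dy": 0, "dz": 2.5, "wx": 0, "wy": 0, "wz": 0, "gripper": 1}]'

```text
time_s: 29.48
tool_pos: [649.0, -205.6, 70.1]
eef_rot: [-0.0, 1.0, 0.0, -0.0]
force: [1.7, 0.2, 2.0]
grip_width: 34.2
```

>>> step_arm --commands '[{"dx": 0, "dy": 0, "dz": 0.75, "wx": 0, "wy": 0, "wz": 0, "gripper": 1}, {"dx": 0, "dy": 0, "dz": 1.5, "wx": 0, "wy": 0, "wz": 0, "gripper": 1}, {"dx": 0, "dy": 0, "dz": 1.5, "wx": 0, "wy": 0, "wz": 0, "gripper": 1}]'

```text
time_s: 29.73
tool_pos: [649.0, -205.6, 68.5]
eef_rot: [-0.0, 1.0, 0.0, -0.0]
force: [1.5, -0.1, -0.3]
grip_width: 34.1
```

>>> step_arm --commands '[{"dx": 0, "dy": 0, "dz": 0.75, "wx": 0, "wy": 0, "wz": 0, "gripper": 1}, {"dx": 0, "dy": 0, "dz": 1.5, "wx": 0, "wy": 0, "wz": 0, "gripper": 1}, {"dx": 0, "dy": 0, "dz": 2, "wx": 0, "wy": 0, "wz": 0, "gripper": 1}, {"dx": 0, "dy": 0, "dz": 2, "wx": 0, "wy": 0, "wz": 0, "gripper": 1}]'

```text
time_s: 30.07
tool_pos: [649.1, -205.7, 66.5]
eef_rot: [-0.0, 1.0, 0.0, -0.0]
force: [1.2, 0.8, 0.6]
grip_width: 34.0
```

>>> step_arm --commands '[{"dx": 0, "dy": 0, "dz": 0.75, "wx": 0, "wy": 0, "wz": 0, "gripper": 1}, {"dx": 0, "dy": 0, "dz": 1.5, "wx": 0, "wy": 0, "wz": 0, "gripper": 1}, {"dx": 0, "dy": 0, "dz": 1.5, "wx": 0, "wy": 0, "wz": 0, "gripper": 1}]'

```text
time_s: 30.32
tool_pos: [649.0, -205.7, 65.0]
eef_rot: [-0.0, 1.0, 0.0, -0.0]
force: [1.5, -0.6, 0.4]
grip_width: 34.0
```

>>> step_arm --commands '[{"dx": 0, "dy": 0, "dz": 0.75, "wx": 0, "wy": 0, "wz": 0, "gripper": 1}, {"dx": 0, "dy": 0, "dz": 1.5, "wx": 0, "wy": 0, "wz": 0, "gripper": 1}, {"dx": 0, "dy": 0, "dz": 2, "wx": 0, "wy": 0, "wz": 0, "gripper": 1}, {"dx": 0, "dy": 0, "dz": 2, "wx": 0, "wy": 0, "wz": 0, "gripper": 1}]'

```text
time_s: 30.65
tool_pos: [649.3, -205.7, 64.2]
eef_rot: [-0.0, 1.0, -0.0, 0.0]
force: [-1.1, 0.1, 5.9]
grip_width: 34.3
```

>>> step_arm --commands '[{"dx": 0, "dy": 0, "dz": 0.75, "wx": 0, "wy": 0, "wz": 0, "gripper": 1}, {"dx": 0, "dy": 0, "dz": 1.5, "wx": 0, "wy": 0, "wz": 0, "gripper": 1}, {"dx": 0, "dy": 0, "dz": 1.5, "wx": 0, "wy": 0, "wz": 0, "gripper": 1}]'

```text
time_s: 30.9
tool_pos: [649.5, -205.7, 63.5]
eef_rot: [-0.0, 1.0, -0.0, 0.0]
force: [-2.1, 2.3, 10.7]
grip_width: 34.3
```

>>> step_arm --commands '[{"dx": 0, "dy": 0, "dz": 0.4, "wx": 0, "wy": 0, "wz": 0, "gripper": 1}, {"dx": 0, "dy": 0, "dz": 0.8, "wx": 0, "wy": 0, "wz": 0, "gripper": 1}, {"dx": 0, "dy": 0, "dz": 0.8, "wx": 0, "wy": 0, "wz": 0, "gripper": 1}]'

```text
time_s: 31.15
tool_pos: [649.6, -205.7, 63.4]
eef_rot: [-0.0, 1.0, -0.0, 0.0]
force: [-4.9, 3.0, 14.6]
grip_width: 34.3
```

```bash
python3 -c "
from h import *
rd(8)"
```

```text
mean [ 649.62 -205.7    63.41   -4.28    3.08   14.48   34.1    31.38] std [0.02 0.01 0.02 0.55 0.42 0.63 0.16 0.11] last [ 649.63 -205.72   63.43   -3.24    3.75   14.15   34.21   31.55]
```

>>> step_arm --commands '[{"dx": 0, "dy": 0, "dz": 0.3, "wx": 0, "wy": 0, "wz": 0, "gripper": 1}, {"dx": 0, "dy": 0, "dz": 0.3, "wx": 0, "wy": 0, "wz": 0, "gripper": 1}, {"dx": 0, "dy": 0, "dz": 0.3, "wx": 0, "wy": 0, "wz": 0, "gripper": 1}, {"dx": 0, "dy": 0, "dz": 0.3, "wx": 0, "wy": 0, "wz": 0, "gripper": 1}, {"dx": 0, "dy": 0, "dz": 0.3, "wx": 0, "wy": 0, "wz": 0, "gripper": 1}, {"dx": 0, "dy": 0, "dz": 0.3, "wx": 0, "wy": 0, "wz": 0, "gripper": 1}, {"dx": 0, "dy": 0, "dz": 0.3, "wx": 0, "wy": 0, "wz": 0, "gripper": 1}, {"dx": 0, "dy": 0, "dz": 0.3, "wx": 0, "wy": 0, "wz": 0, "gripper": 1}, {"dx": 0, "dy": 0, "dz": 0.3, "wx": 0, "wy": 0, "wz": 0, "gripper": 1}, {"dx": 0, "dy": 0, "dz": 0.3, "wx": 0, "wy": 0, "wz": 0, "gripper": 1}, {"dx": 0, "dy": 0, "dz": 0.3, "wx": 0, "wy": 0, "wz": 0, "gripper": 1}, {"dx": 0, "dy": 0, "dz": 0.3, "wx": 0, "wy": 0, "wz": 0, "gripper": 1}]'

```text
time_s: 32.55
tool_pos: [649.7, -205.7, 63.4]
eef_rot: [-0.0, 1.0, -0.0, 0.0]
force: [-6.0, 3.3, 15.4]
grip_width: 34.2
```

```bash
python3 -c "
from h import *
rd(4)"
```

```text
mean [ 649.65 -205.72   63.37   -5.07    3.33   15.86   34.39   32.67] std [0.02 0.01 0.01 0.53 0.37 0.24 0.17 0.06] last [ 649.65 -205.73   63.36   -5.33    3.17   16.15   34.46   32.75]
```

>>> step_arm --commands '[{"dx": 0.3, "dy": 0.15, "dz": 0, "wx": 0, "wy": 0, "wz": 0, "gripper": 1}, {"dx": 0.6, "dy": 0.3, "dz": 0, "wx": 0, "wy": 0, "wz": 0, "gripper": 1}, {"dx": 0.6, "dy": 0.3, "dz": 0, "wx": 0, "wy": 0, "wz": 0, "gripper": 1}, {"dx": 0.6, "dy": 0.3, "dz": 0, "wx": 0, "wy": 0, "wz": 0, "gripper": 1}, {"dx": 0.6, "dy": 0.3, "dz": 0, "wx": 0, "wy": 0, "wz": 0, "gripper": 1}, {"dx": 0.6, "dy": 0.3, "dz": 0, "wx": 0, "wy": 0, "wz": 0, "gripper": 1}]'

```text
time_s: 33.25
tool_pos: [649.5, -205.7, 63.4]
eef_rot: [-0.0, 1.0, -0.001, 0.001]
force: [-3.3, 1.9, 14.0]
grip_width: 34.6
```

```bash
python3 -c "
from h import *
rd(8)"
```

```text
mean [ 649.51 -205.68   63.41   -3.09    2.22   14.59   34.19   33.48] std [0.02 0.01 0.02 0.35 0.47 0.48 0.1  0.11] last [ 649.53 -205.69   63.43   -2.92    2.15   14.07   34.2    33.65]
```

>>> step_arm --commands '[{"dx": 0, "dy": 0, "dz": -1, "wx": 0, "wy": 0, "wz": 0, "gripper": 1}, {"dx": 0, "dy": 0, "dz": -1, "wx": 0, "wy": 0, "wz": 0, "gripper": 0.1}, {"dx": 0, "dy": 0, "dz": -2, "wx": 0, "wy": 0, "wz": 0, "gripper": -0.2}, {"dx": 0, "dy": 0, "dz": -2, "wx": 0, "wy": 0, "wz": 0, "gripper": -0.45}, {"dx": 0, "dy": 0, "dz": -2, "wx": 0, "wy": 0, "wz": 0, "gripper": -0.45}, {"dx": 0, "dy": 0, "dz": -6, "wx": 0, "wy": 0, "wz": 0, "gripper": -0.45}, {"dx": 0, "dy": 0, "dz": -20, "wx": 0, "wy": 0, "wz": 0, "gripper": -0.45}, {"dx": 0, "dy": 0, "dz": -50, "wx": 0, "wy": 0, "wz": 0, "gripper": -0.45}, {"dx": 0, "dy": 0, "dz": -85, "wx": 0, "wy": 0, "wz": 0, "gripper": -0.45}, {"dx": 0, "dy": 0, "dz": -120, "wx": 0, "wy": 0, "wz": 0, "gripper": -0.45}, {"dx": 0, "dy": 0, "dz": -155, "wx": 0, "wy": 0, "wz": 0, "gripper": -0.45}, {"dx": 0, "dy": 0, "dz": -190, "wx": 0, "wy": 0, "wz": 0, "gripper": -0.45}]'

```text
time_s: 34.65
tool_pos: [648.4, -205.3, 253.9]
eef_rot: [-0.0, 1.0, -0.0, 0.001]
force: [0.7, 0.1, -1.2]
grip_width: 61.7
```

>>> step_arm --commands '[{"dx": 15, "dy": 0, "dz": -30, "wx": 0, "wy": 0, "wz": 0, "gripper": -0.45}, {"dx": 45, "dy": 0, "dz": -50, "wx": 0, "wy": 0, "wz": 0, "gripper": -0.45}, {"dx": 80, "dy": 0, "dz": -50, "wx": 0, "wy": 0, "wz": 0, "gripper": -0.45}, {"dx": 115, "dy": 0, "dz": -50, "wx": 0, "wy": 0, "wz": 0, "gripper": -0.45}, {"dx": 150, "dy": 0, "dz": -50, "wx": 0, "wy": 0, "wz": 0, "gripper": -0.45}, {"dx": 185, "dy": 0, "dz": -50, "wx": 0, "wy": 0, "wz": 0, "gripper": -0.45}, {"dx": 220, "dy": 0, "dz": -50, "wx": 0, "wy": 0, "wz": 0, "gripper": -0.45}, {"dx": 250, "dy": 0, "dz": -50, "wx": 0, "wy": 0, "wz": 0, "gripper": -0.45}, {"dx": 260, "dy": 0, "dz": -50, "wx": 0, "wy": 0, "wz": 0, "gripper": -0.45}, {"dx": 260, "dy": 0, "dz": -50, "wx": 0, "wy": 0, "wz": 0, "gripper": -0.45}, {"dx": 260, "dy": 0, "dz": -50, "wx": 0, "wy": 0, "wz": 0, "gripper": -0.45}]'

```text
time_s: 35.57
tool_pos: [388.9, -205.8, 302.0]
eef_rot: [0.0, 1.0, -0.001, 0.001]
force: [0.1, 0.6, -0.4]
grip_width: 61.7
```

Run:
```python
from h import *
import cv2
rd(3)
t=bot.get_image("top");cv2.imwrite("pics/t7.png",t[:,:,::-1])
k=lambda im,y,x:cv2.resize(im[y:y+130,x:x+130,::-1],None,fx=3.0,fy=3.0,interpolation=cv2.INTER_CUBIC)
cv2.imwrite("pics/g7.png",np.hstack([k(t,130,190),k(t,120,370)]))
```

```text
mean [ 3.8943e+02 -2.0567e+02  3.0136e+02 -2.2000e-01  5.0000e-01  6.6000e-01
  6.2110e+01  3.5670e+01] std [0.08 0.08 0.26 0.45 0.43 0.33 0.25 0.04] last [ 389.48 -205.57  301.04   -0.46    1.04    0.6    62.43   35.72]
```

View pics/g7.png

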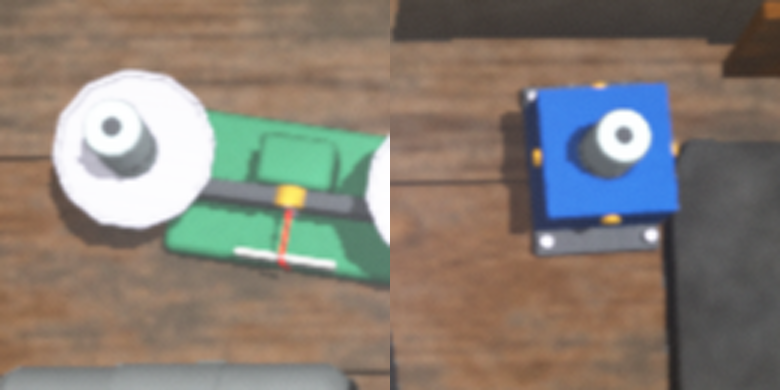

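```bash
python3 -c "
from h import *
print(ray('top',np.array([447.3,165.0]),95.4))
P=lambda z:proj('top',np.array([649,-205.8,z]))
for z in(40,34,30,26,24):print(z,(P(z)-P(55)).round(2))"
```

```text
[ 648.2 -205.1]
40 [-1.86  1.86]
34 [-2.59  2.59]
30 [-3.07  3.07]
26 [-3.54  3.54]
24 [-3.78  3.78]
```

The stop height estimated from the picture parallax is z of about 30 mm, and the bedded foot sits at about 29–30 mm. These agree, so I'm handing in.

```bash
python3 -c "
from bench import bot
print(bot.close_job(),bot.get_state()['time_s'])"
```

```text
the job is handed in; nothing more can be done
the job is handed in; nothing more can be done
```

I weighed both plugs on the balance and bedded the heavier one on the stop in the nest. The lighter one stays standing on the left pan. The job was handed in at about 36 s of the 72 s allowed; it reports no verdict.

**Weighing:** The plug that stood nearer the nest went on the left pan and the other on the right. I let go and waited about 3 s. In the top picture the left pan was up and the right pan down. The needle itself was too close to level in the picture to read. The forces felt while lifting agreed: about 2.7 N for the left plug and 4.5–4.8 N for the right.

**Bedding:** I pushed the heavier plug down past the balls, where it dragged with about 5–9 N. It met the stop with its foot at about z = 30 mm, roughly 25 mm below the mouth. I then held a push of 14–16 N at the wrist for over 2 s. After drag, and allowing for the plug's weight, that puts an estimated 11–14 N on the stop; this was not measured directly.

**Last checks:**
- **Heavier plug:** it stands released in the bore, within about 1 mm of the mouth centre.
- **Stop height:** parallax in the first pictures put the stop at about z = 30 mm, which agrees with what I felt.
- **Lighter plug:** it stands upright near the centre of the left pan.
- **Robot:** the arm is clear of everything.
- **Disagreement:** the last few newtons of push gave less travel than the stop's 1 mm per 10 N. I took that as some friction on the bore wall, with about 3–5 N of side force.
- **Not checked:** the arm blocked the side camera for all the later views, so these checks rest on the top camera and the felt forces.

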